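# Load an axle plate under the bush plate of a drill jig and pin it

### The arm

A 7-joint arm with a two-finger parallel gripper is mounted at the origin on a cart in front of the work surface, level with it; the furniture and walls round the work are solid. World frame = base frame: x ahead of the robot, y to its left, z up, the work surface at z = 0. Lengths are in mm, angles in rad, forces in N, time in s.
With the tool pointing down it reaches from about 375 to 925 mm from the base axis. Payload 3.1 kg.
Tool frame: the origin (TCP) lies on the mounting face of the last link; the fingertips stand 173 mm ahead of it and the grasp point (between the pads) lies 155 mm ahead of it (tcp_to_tips is the distance from the TCP to the fingertips, in mm); z points along the fingers, y is the line along which they close (so a half turn about z gives the same grasp; the last joint's range is limited). The gripper opens to 85 mm and grips with 20 to 120 N. Pads are 22 mm wide; open, the fingers measure 114 mm over their backs; the gripper's body (76 mm by 85 mm) begins 54 mm behind the grasp point. The pads swing forward as they close: fully open they stand 13 mm farther back than shut.
Start: joints at [-1.287, 0.383, 0.044, 1.598, -0.018, 1.161, -0.05], TCP at [242.167, 603.21, 404.669] pointing down, gripper open.
Joint ranges: [-2.61, 2.61], [-0.41, 2.15], [-1.48, 1.57], [0, 2.5], [-1.57, 4.71], [0.05, 1.97], [-2.85, 2.85]. Speed limits (rad/s): [2.79, 2.79, 3.14, 3.14, 3.14, 3.14, 3.14].

### API

Orientations are given as a rotation vector (axis times angle).
In Python, from station import * gives the robot as it stands. The module is installed in compiled form; this text tells all that it offers.
- The arm moves only by the tool carry_out, never from a script. Its argument "targets" is a list of rows, each a list of 3 entries, a list of its own where there are three numbers: the shift along the tool's x, y, z in units of 0.8 m (1.0 is 0.8 m), then the turn, a rotation vector about the tool's x, y, z in units of 0.1 rad (1.0 is 0.1 rad), then the gripper's target within -1 to 1 (fully open at 1, half-way at 0, shut at -1). In form: [[[tx, ty, tz], [ax, ay, az], hand], ...]. A call has 1 to 5 rows; each row shifts and turns the commanded pose from where the row before left it, along the tool's axes as they then stand; what a row does not reach is not made up. A row lasts 1/10 s, in which the tool goes at most 50 mm and 8.59 degrees, less where a joint would pass 70% of its speed; a pose out of reach is approached as far as the arm can. A call with a number of a shift or a turn outside -1 to 1 is refused whole. A call with a gripper value outside its range is refused whole. The fingers move at their own pace and stop on an object; the grip force is fixed at half the most. Time passes only in rows, so rows that do not move let the fingers close. It gives the time, the measured TCP pose, the force, the opening and the grip force at its end, in the units of the state.
- get_state(): the state, without advancing time (a new reading comes with each control period).
- grab_frame(name): name is "scene" or "top" or "wrist"; returns a dict with "img" (400x640x3 uint8, red, green, blue), "depth" (400x640 float32, mm along the optical axis (not along the pixel's ray), 0 where there is no reading), "fx", "fy", "cx", "cy" (pixels), "D" ([k1, k2, p1, p2, k3] as OpenCV has them; the pictures are not rectified), "rvec" (rotation vector, rad) and "tvec" (3), from world to camera coordinates, as OpenCV has them. Camera axes: x right, y down, z forward; pixel columns grow to the right and rows downward; lengths in mm; the calibration is good to about 2 mm. A picture is of the moment at which its call begins.
- close_job(): hands the job in; it is judged then, once.
The state is a dict: "time": time; "joints": joint angles; "qvel": joint speeds; "joint_torque": joint torques, N m; "eef_pos": TCP position; "eef_rot": TCP orientation; "force": force on the tool from outside, world axes, zero at the start; "wrist_torque": the same for the moment, N m; "finger_gap": finger opening in mm; "grasp_force": force on a finger pad.
Only numpy, scipy, OpenCV 4.12 (cv2) and the standard library are available. Lean on these libraries where they do the work, as an engineer would, in place of code of your own. Each camera call takes 0.05 s, during which the arm holds its last target. There are 200 camera calls.

### The job

Load the axle plate into the drill jig for drilling: push it by its edges, flat on the jig base, through the flared guides and under the blue bush plate until its front end is fully home against the end stop. Then press the black-knobbed locating pin straight down with a fingertip until its shoulder sits on the bush, so that it locks into the plate's pilot hole. Push and press only: never lift or tip the plate, keep off its ground stud (a bearing seat), and leave the blue wheel, bearing and white nylon block where they lie.

Things in the scene. Friction and masses are not known exactly. Their poses are not given: they have to be found in the camera images.
- jig: Drill jig, fixed. Frame: x = loading direction, z up, origin on the trolley top (z = 0). Plain grey base plate, x -150 to +145 mm, y -65 to +65 mm, top face at z = 12 mm. When home against the end stop, the axle plate's origin is at jig x = 72 mm, y = 0, z = 12 mm and its rear edge at x = 14 mm, still outside the bridge.
- guide_mouth (a point): Middle of the mouth of the flared lead-ins, on the base (jig x = 4, y = 0, z = 12 mm). There they stand 82 mm apart inside and close to 53 mm at x = 38 mm; bright steel, 12 mm high over the base. Behind them straight guide rails run on, 53 mm apart inside, to x = 130 mm, 15 mm high over the base.
- bridge (a point): Middle of the underside of the blue bush plate, the low bridge across the rails (jig x = 84, y = 0, z = 27 mm; 15 mm over the base, so 3 mm headroom over the axle plate). It spans jig x 56 to 112 mm, y -50 to +50 mm, top at z = 39 mm, screw heads to 44 mm.
- end_stop (a point): Middle of the end stop's face, 46 mm wide, jig x = 130, y = 0, z = 18 mm.
- pin_bush (a point): Axis of the brass bush of the locating pin, at the underside of the blue bush plate: jig x = 98 mm, y = 0, z = 27 mm.
- locating_pin (a joint): Travel of the locating pin straight down in its bush, m: 0 up (as found), 0.016 fully down with its shoulder on the bush. It stays where it is left; about 3 N moves it. Pin 10 mm diameter with a 5 mm long tapered point; 5 mm down the point reaches the top of the axle plate and goes on only if the pilot hole is under it.
- pin_top (a point): Centre of the flat top (21 mm across) of the pin's black knob, 25 mm diameter; 74 mm above the trolley top when the pin is up, 58 mm when fully down.
- axle_plate: Loose blackened steel axle plate, 116 x 50 x 12 mm, about 0.6 kg, lying flat on the loading end of the jig base before the guides, askew by up to about 0.3 rad and up to 12 mm off the centre line; nothing holds it. Origin: centre of its underside; x towards its front end (pilot hole), z up; its rear edge is at x = -58 mm.
- rear_edge (a point): Middle of the plate's rear edge face (50 mm wide, 12 mm high), the best place to push it home; it stays clear of the bridge.
- pilot_hole (a point): Centre of the pilot hole at the plate's top face, 13 mm diameter, right through; plate x = 26 mm, y = 0.
- stud: Bright ground upright axle stud fixed on the plate at plate x = -33 mm, y = 0: 18 mm diameter (25 mm at its foot), 42 mm high; origin at its foot on the plate's top face. Not to be touched. It stays outside the bridge.
- blue_wheel: Loose blue wheel lying flat, 74 mm diameter, 26 mm high; origin at the centre of its underside. Bystander.
- bearing: Loose ball bearing lying flat, 47 mm diameter, 14 mm high; origin at the centre of its underside. Bystander.
- nylon_block: Loose white nylon block, 24 x 50 x 24 mm; origin at the centre of its underside. Bystander.

How it is judged (in metres and radians):
On the way, in this order (a step that is already met when the one before it is completed fails the run):
1. the axle plate is under the bush plate, fully home against the end stop (within 3 mm), flat, with the pin still up (x of axle_plate in the frame of jig above 0.069 m and angle between axle_plate's own z axis and vertical below 0.03 rad and horizontal distance between pilot_hole and pin_bush below 0.005 m and value of joint locating_pin below 0.005 m), for 0.2 s.
2. the locating pin is pressed fully down into the pilot hole (within 1.5 mm) (value of joint locating_pin above 0.0145 m), for 0.2 s.
At the end, for the whole second after the job is handed in: Locating pin fully down (within 1.5 mm of its full 16 mm) in the pilot hole, the hole within 4 mm of the bush axis, the plate within 4 mm of the end stop, flat on the base (within 0.03 rad) and at rest (value of joint locating_pin above 0.0145 m and horizontal distance between pilot_hole and pin_bush below 0.004 m and x of axle_plate in the frame of jig above 0.068 m and angle between axle_plate's own z axis and vertical below 0.03 rad and linear speed of axle_plate below 0.01 m/s); the robot touches nothing.
It fails at once if the axle plate is tipped by more than 0.08 rad (angle between axle_plate's own z axis and vertical above 0.08 rad).
It fails at once if the axle plate is lifted off the base by more than 6 mm or pushed off the jig (z of axle_plate in the frame of jig above 0.018 m or z of axle_plate in the frame of jig below 0.004 m).
It fails at once if the robot touches the ground stud with more than 1 N (contact force between any of the fingers, the arm and stud above 1 N).
It fails at once if the blue wheel, bearing or nylon block is moved by more than 15 mm (distance of any of blue_wheel, bearing, nylon_block from where it was at the start of the episode above 0.015 m).
It also fails if it takes over 67 s, if anything falls off the work surface, if the arm or the gripper's body presses on something with over 40 N, if the wrist force passes 120 N, or if a joint passes its speed limit or range.

## Working session

There is one attempt and no reset: what is moved stays moved. The work goes in short steps, Python scripts to look and compute and a tool call to move; the robot and the scene stay as the last step left them, time stands still between calls to the robot, and variables do not carry over. Pictures are saved under pics/ and viewed, at most 10 in all, crops included, and the job is handed in when it is done.

Besides the shell and the picture viewer there is one more tool, called by a JSON object that holds its "method" and its "body", one argument or row to a line. carry_out: Moves the arm, as the interface text tells. Shifts and turns lie within -1 to 1; 1 stands for 0.8 m of shift or 0.1 rad of turn. Its arguments: {"type":"object","properties":{"targets":{"type":"array","items":{"type":"array"}}},"required":["targets"]}

```bash
mkdir -p pics; python3 - <<'E'
from station import *
import cv2,numpy as np
s=get_state();print(s)
for n in("scene","top"):
    f=grab_frame(n);cv2.imwrite(f"pics/{n}0.png",f["img"][:,:,::-1]);np.savez(f"{n}0.npz",**f)
    R=cv2.Rodrigues(np.array(f["rvec"]))[0];print(n,f["fx"],f["D"],-R.T@np.array(f["tvec"]).ravel(),R[2])
E
```

```text
{'time': 0.0, 'joints': array([-1.28681371,  0.38382871,  0.04381111,  1.59960638, -0.01790376,
        1.16117708, -0.04988402]), 'qvel': array([ 0.00022769,  0.00020163, -0.00059012,  0.0002081 ,  0.00090228,
        0.00046033, -0.00061603]), 'joint_torque': array([ 5.84553982e-04, -4.33454204e+01,  1.02466185e+00, -2.49513996e+01,
        1.06204450e-02,  1.12133703e-02,  1.04946920e-05]), 'eef_pos': array([241.95996856, 602.75199959, 403.27523848]), 'eef_rot': array([-0.59581908, -3.0841944 ,  0.00408533]), 'force': array([ 0.06120758,  0.56082237, -0.37341615]), 'wrist_torque': array([0.02429115, 0.00347206, 0.0288481 ]), 'grasp_force': 0.0, 'finger_gap': 85.60035794870613}
scene 419.38224362675095 [-0.01953793  0.          0.          0.          0.        ] [  94.37805153 -616.45230659  688.48665468] [ 0.37694667  0.72192281 -0.58029188]
top 426.24848657098937 [0.01351531 0.         0.         0.         0.        ] [448.74697598 131.62820846 926.03233298] [ 0.05350895  0.01777225 -0.9984092 ]
```

View pics/top0.png

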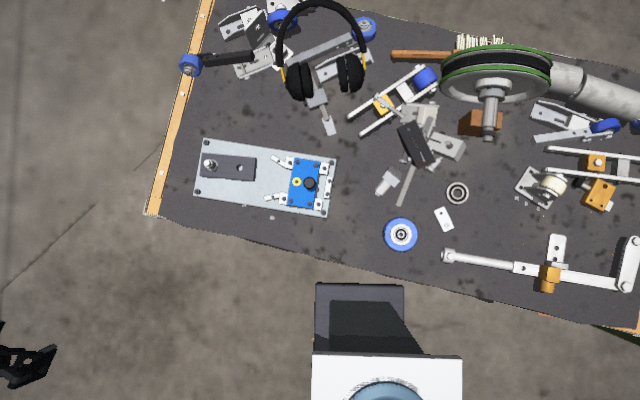

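View pics/scene0.png

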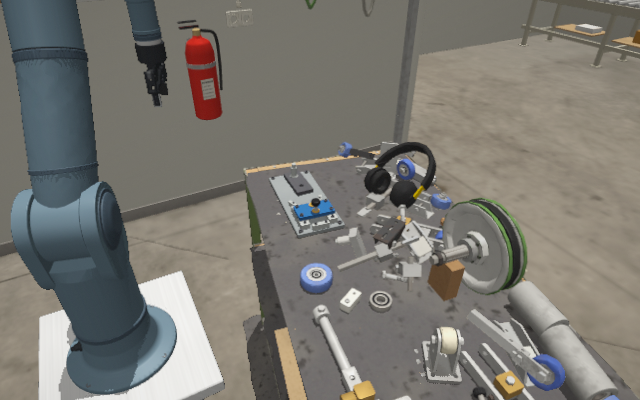

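The top view shows the jig base at (195–335, 138–217), the plate at about (228,168) with its stud at (208,163), and the pin knob at (310,184). In the scene view the jig is at (305,205). Loading runs to the right in the top image, roughly world −y.

```bash
cat >h.py <<'E'
import cv2,numpy as np
def cam(f):
    R=cv2.Rodrigues(np.array(f["rvec"],float))[0];t=np.array(f["tvec"],float).ravel()
    K=np.array([[f["fx"],0,f["cx"]],[0,f["fy"],f["cy"]],[0,0,1]],float);return R,t,K,np.array(f["D"],float)
def ray(f,px,z):
    R,t,K,D=cam(f);u=cv2.undistortPoints(np.array(px,float).reshape(-1,1,2),K,D).reshape(-1,2)
    d=np.c_[u,np.ones(len(u))]@R;c=-R.T@t
    return c+d*((z-c[2])/d[:,2])[:,None]
def cloud(f):
    R,t,K,D=cam(f);h,w=f["depth"].shape
    g=np.stack(np.meshgrid(np.arange(w),np.arange(h)),-1).reshape(-1,1,2).astype(float)
    u=cv2.undistortPoints(g,K,D).reshape(-1,2);z=f["depth"].reshape(-1,1)
    P=(np.c_[u,np.ones(len(u))]*z-t)@R;P[z[:,0]<=0]=np.nan
    return P.reshape(h,w,3)
def proj(f,P):
    R,t,K,D=cam(f);return cv2.projectPoints(np.array(P,float).reshape(-1,1,3),cv2.Rodrigues(R)[0],t,K,D)[0].reshape(-1,2)
E
python3 - <<'E'
from h import *
f=dict(np.load("top0.npz"));P=cloud(f);img=f["img"].astype(int);g=img.mean(2)
x0,x1,y0,y1=180,350,125,225
roi=np.zeros(g.shape,bool);roi[y0:y1,x0:x1]=1
m=((g>115)&roi).astype(np.uint8)
m=cv2.morphologyEx(m,cv2.MORPH_OPEN,np.ones((3,3)))
cs,_=cv2.findContours(m,cv2.RETR_EXTERNAL,cv2.CHAIN_APPROX_NONE);c=max(cs,key=cv2.contourArea)
w=ray(f,c[:,0],12);r=cv2.minAreaRect(w[:,:2].astype(np.float32));print("jig",r,cv2.boxPoints(r).tolist())
full=np.zeros_like(m);cv2.drawContours(full,[cv2.convexHull(c)],-1,1,-1);full=cv2.erode(full,np.ones((5,5)))
d=((g<85)&(full>0)).astype(np.uint8);d[:,270:]=0
cs,_=cv2.findContours(d,cv2.RETR_EXTERNAL,cv2.CHAIN_APPROX_NONE);c=max(cs,key=cv2.contourArea)
w=ray(f,c[:,0],24);r=cv2.minAreaRect(w[:,:2].astype(np.float32));print("plate",r,cv2.boxPoints(r).tolist())
print("z base",P[208,230],"plate",P[172,225],"stud",P[163,207],P[164,209],"bridge",P[196,305],"knob",P[184,310],"table",P[230,300])
v=cv2.resize(f["img"][125:225,180:350,::-1],None,fx=4.5,fy=4.5,interpolation=cv2.INTER_CUBIC);cv2.imwrite("pics/c1.png",v)
for n,q in(("wheel",(401,234)),("block",(444,219)),("bearing",(457,193))):print(n,P[q[1],q[0]])
E
```

```text
jig ((523.3364868164062, 272.3590087890625), (295.444580078125, 134.9307403564453), 81.95361328125) [[435.85791015625, 135.53448486328125], [569.4603271484375, 116.6475830078125], [610.8150634765625, 409.18353271484375], [477.212646484375, 428.0704345703125]]
plate ((540.8209838867188, 291.65679931640625), (3.576474666595459, 47.21223831176758), 85.82003021240234) [[517.1472778320312, 291.5939636230469], [564.2339477539062, 288.1526794433594], [564.4946899414062, 291.7196350097656], [517.4080200195312, 295.1609191894531]]
z base [4.56947447e+02 3.47022542e+02 3.78969377e-02] plate [533.17318345 354.95815122  23.42269789] stud [546.53584563 381.22404186  67.92513502] [544.75369855 377.50644265  66.42440268] bridge [485.15565427 182.03299234  40.0405059 ] knob [508.07087994 170.69605459  73.80903611] table [412.9252934  193.12839719   2.01126412]
wheel [409.80201601 -23.85573933   6.2994764 ]
block [ 444.13113598 -111.2624545    20.58482897]
bearing [ 5.00766754e+02 -1.44193510e+02  1.59944435e-01]
```

View pics/c1.png

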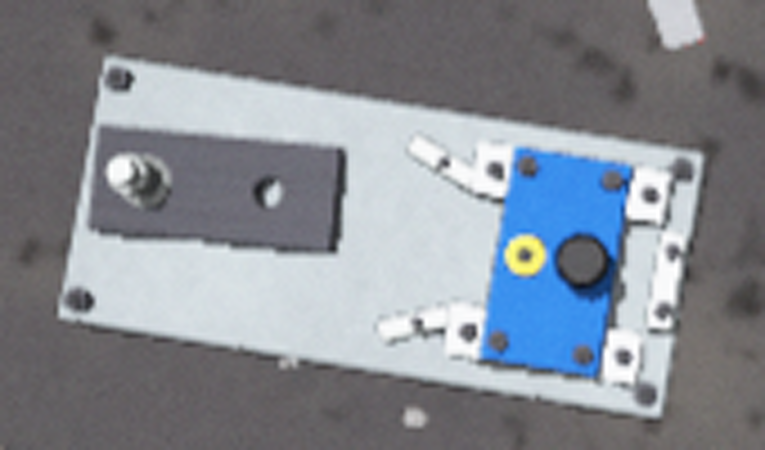

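The crop shows the plate's top corners at crop (100,127), (345,148), (335,250) and (90,230), its hole at (270,192), and the knob at (582,260). The heights agree with the text. Next I'll fit the plate, knob and hole precisely.

```bash
cat > meas.py <<'E'
from h import *
def plate(f,mask_roi):
    g=f["img"].astype(int).mean(2);x0,x1,y0,y1=mask_roi
    d=np.zeros(g.shape,np.uint8);d[y0:y1,x0:x1]=(g[y0:y1,x0:x1]<120);return d
E
python3 - <<'E'
from h import *
f=dict(np.load("top0.npz"));img=f["img"].astype(int);g=img.mean(2)
px=lambda c:np.array([[(x+.5)/4.5-.5+180,(y+.5)/4.5-.5+125] for x,y in c])
base=ray(f,px([(104,57),(704,153),(661,416),(58,318)]),12)[:,:2]
plt=ray(f,px([(100,127),(345,148),(335,250),(90,230)]),24)[:,:2]
print("plate",plt.round(1).tolist(),"c",plt.mean(0),"len",np.linalg.norm(plt[1]-plt[0]),np.linalg.norm(plt[2]-plt[1]))
print("base",base.round(1).tolist(),base.mean(0))
# refined masks
roi=np.zeros(g.shape,np.uint8);cv2.fillPoly(roi,[px([(92,115),(365,140),(355,265),(78,238)]).round().astype(int).reshape(-1,1,2)],1)
d=((g<120)&(roi>0)).astype(np.uint8);cs,_=cv2.findContours(d,cv2.RETR_EXTERNAL,cv2.CHAIN_APPROX_NONE);c=max(cs,key=cv2.contourArea)
r=cv2.minAreaRect(ray(f,c[:,0],24)[:,:2].astype(np.float32));print("plate mask",r)
b=((img[...,2]>130)&(img[...,0]<70)).astype(np.uint8);b[:,:270]=0;b[:,350:]=0;b[:140]=0;b[225:]=0
c=np.vstack(np.nonzero(b)[::-1]).T;r=cv2.minAreaRect(ray(f,c,39)[:,:2].astype(np.float32));print("bridge",r)
k=((g<60)).astype(np.uint8);k[:170]=0;k[198:]=0;k[:,:300]=0;k[:,322:]=0
n,l,s,ce=cv2.connectedComponentsWithStats(k);i=1+s[1:,4].argmax();print("knob px",ce[i],s[i],ray(f,[ce[i],px([(580,259)])[0]],74))
print("hole",ray(f,px([(270,192)]),24),"stud top",ray(f,px([(125,172)]),66))
# second view check of pin and stud height: scene
s=dict(np.load("scene0.npz"));print(proj(s,[[509,172,74],[546,378,66],[539,352,24]]))
cv2.imwrite("pics/c2.png",cv2.resize(s["img"][150:245,255:355,::-1],None,fx=6,fy=6,interpolation=cv2.INTER_CUBIC))
w=dict(np.load("scene0.npz"));P=cloud(w);print(P[202,316],P[200,315])
E
```

```text
plate [[573.1, 405.9], [565.6, 289.0], [517.1, 292.2], [524.0, 408.8]] c [544.94049217 348.97544508] len 117.10477335783088 48.67772633121882
base [[608.8, 408.9], [568.5, 118.7], [442.3, 136.4], [482.4, 426.2]] [525.46112823 272.55169752]
plate mask ((543.5418090820312, 348.4352111816406), (118.58344268798828, 50.32829284667969), 85.78958129882812)
bridge ((512.5301513671875, 186.638671875), (55.76332473754883, 98.74693298339844), 81.93386840820312)
knob px [311.35483871 185.38709677] [304 178  12  12  31] [[505.33224962 167.90146735  74.        ]
 [511.6745031  173.78807381  74.        ]]
hole [[543.90685659 323.95293431  24.        ]] stud top [[547.11328095 381.0034336   66.        ]]
[[315.08421129 198.91149146]
 [293.82936416 163.13564279]
 [295.88597204 179.78375855]]
[506.24716782 161.75365909  71.51674707] [508.14675986 170.8558946   71.5605829 ]
```

View pics/c2.png

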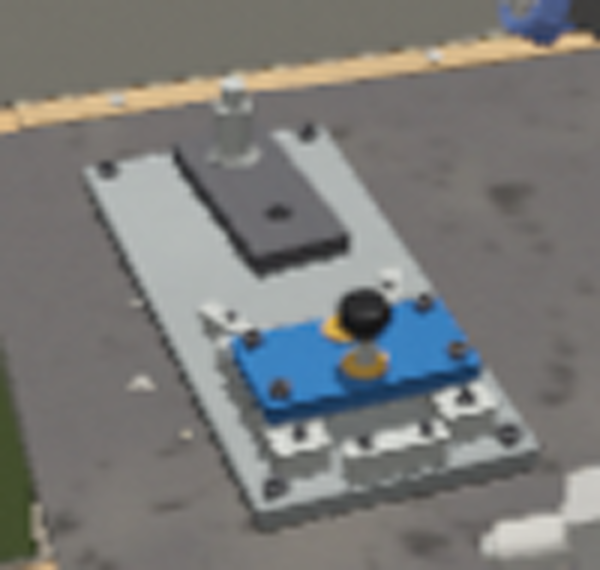

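The knob in the scene crop (365,313) gives pixel (316,202), which matches the projected pin top. The frame is therefore:
- **Jig:** origin about (524.7, 270.0), x direction (−0.139, −0.990).
- **Plate:** jig (−80.6, 8.4), yaw about +0.07.

First I'll shut the gripper and turn the tool square with the jig.

```bash
cat > go.py <<'E'
# usage: go.py jx jy tipz -> remaining turn and shift in move units
import sys,numpy as np
from scipy.spatial.transform import Rotation as Ro
from station import *
O=np.array([524.7,270.0]);X=np.array([-.1395,-.9902]);Y=np.array([.9902,-.1395])
s=get_state();R=Ro.from_rotvec(s["eef_rot"]);M=np.c_[np.r_[-X,0],np.r_[Y,0],[0,0,-1]]
p=s["eef_pos"];d=p[:2]-O
print("t",s["time"],"jig",(d@X).round(1),(d@Y).round(1),"tipz",(p[2]-173).round(1),"F",np.array(s["force"]).round(1),"gap",s["finger_gap"])
print("turn units",((R.inv()*Ro.from_matrix(M)).as_rotvec()/.1).round(3))
if len(sys.argv)>1:
    j=list(map(float,sys.argv[1:]));w=np.r_[O+j[0]*X+j[1]*Y,j[2]+173]
    v=w-p;print("shift units (after turn)",(M.T@v/800).round(4), "mm",(M.T@v).round(1))
E
python3 go.py -72 60 150
```

```text
t 0.1 jig -290.1 -326.3 tipz 230.4 F [ 1.3 -0.3  0.8] gap 85.23959504692584
turn units [-0.02   0.017 13.29 ]
shift units (after turn) [-0.2726  0.4829  0.1005] mm [-218.1  386.3   80.4]
```

{"method": "carry_out", "body": {
  "targets": [
    [[0,0,0],[0,0,1],-1],
    [[0,0,0],[0,0,1],-1],
    [[0,0,0],[0,0,1],-1],
    [[0,0,0],[0,0,1],-1],
    [[0,0,0],[0,0,1],-1]
  ]
}}

```text
time: 0.6
eef_pos: [242.0, 602.9, 403.8]
eef_rot: [1.346, 2.838, -0.002]
force: [-0.2, -0.9, 0.7]
finger_gap: 12.2
grasp_force: 0.0
```

{"method": "carry_out", "body": {
  "targets": [
    [[0,0,0],[0,0,1],-1],
    [[0,0,0],[0,0,1],-1],
    [[0,0,0],[0,0,1],-1],
    [[0,0,0],[0,0,1],-1],
    [[0,0,0],[0,0,1],-1]
  ]
}}

```text
time: 1.1
eef_pos: [242.0, 603.0, 403.8]
eef_rot: [2.006, 2.417, -0.002]
force: [-0.5, -0.6, 0.5]
finger_gap: 0.2
grasp_force: 0.0
```

{"method": "carry_out", "body": {
  "targets": [
    [[0,0,0],[0,0,1],-1],
    [[0,0,0],[0,0,1],-1],
    [[0,0,0],[0,0,1],-1],
    [[0,0,0],[0,0,0.29],-1],
    [[0,0,0],[0,0,0],-1]
  ]
}}

```text
time: 1.6
eef_pos: [242.0, 603.1, 404.2]
eef_rot: [2.37, 2.062, -0.001]
force: [0.1, 0.3, -0.2]
finger_gap: -0.1
grasp_force: 0.0
```

{"method": "carry_out", "body": {
  "targets": [
    [[-0.025,0.045,0],[0,0,0],-1],
    [[-0.025,0.045,0],[0,0,0],-1],
    [[-0.025,0.045,0],[0,0,0],-1],
    [[-0.025,0.045,0],[0,0,0],-1],
    [[-0.025,0.045,0],[0,0,0],-1]
  ]
}}

```text
time: 2.1
eef_pos: [407.6, 477.9, 404.6]
eef_rot: [-2.369, -2.063, 0.0]
force: [0.0, 0.6, -0.8]
finger_gap: 0.1
grasp_force: 0.0
```

{"method": "carry_out", "body": {
  "targets": [
    [[-0.025,0.045,0],[0,0,0],-1],
    [[-0.025,0.045,0],[0,0,0],-1],
    [[-0.025,0.045,0],[0,0,0],-1],
    [[-0.025,0.045,0],[0,0,0],-1],
    [[-0.025,0.045,0],[0,0,0],-1]
  ]
}}

```text
time: 2.6
eef_pos: [571.8, 353.9, 404.6]
eef_rot: [-2.369, -2.063, 0.0]
force: [0.6, 0.5, 0.4]
finger_gap: -0.0
grasp_force: 0.0
```

```bash
python3 go.py -72 62 150; python3 - <<'E'
from station import *
import cv2,numpy as np
f=grab_frame("wrist");cv2.imwrite("pics/w1.png",f["img"][:,:,::-1]);np.savez("w1.npz",**f)
E
```

```text
t 2.6 jig -89.6 35.0 tipz 231.6 F [0.6 0.5 0.4] gap -0.02822002180027563
turn units [-0.003 -0.001  0.019]
shift units (after turn) [-0.022   0.0338  0.1019] mm [-17.6  27.   81.6]
```

View pics/w1.png

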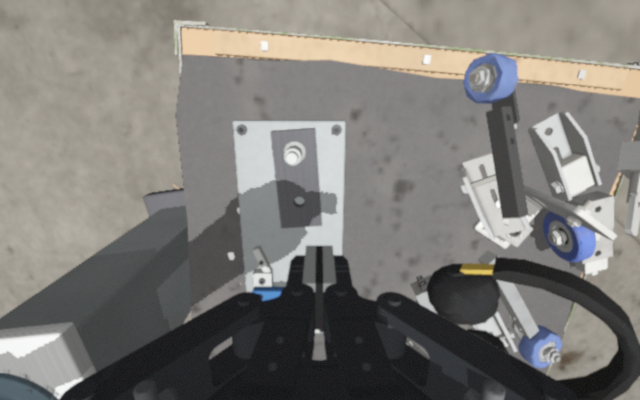

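The wrist view shows the base's rear corners at (234,122) and (345,121), and the plate corners at about (272,130), (315,127), (324,225) and (281,228). I'll use this as the second measurement.

```bash
python3 - <<'E'
from h import *
f=dict(np.load("w1.npz"))
O=np.array([524.7,270.0]);X=np.array([-.1395,-.9902]);Y=np.array([.9902,-.1395])
J=lambda w:np.c_[(w[:,:2]-O)@X,(w[:,:2]-O)@Y].round(1).tolist()
print("base",J(ray(f,[(234,122),(345,121)],12)))
q=ray(f,[(272,130),(315,127),(324,225),(281,228)],24);print("plate",J(q),J(q.mean(0)[None]))
t=dict(np.load("top0.npz"))
def tri(a,b):
    (R1,t1,K1,D1),(R2,t2,K2,D2)=cam(t),cam(f)
    u=lambda p,K,D:cv2.undistortPoints(np.array(p,float).reshape(1,1,2),K,D).reshape(2,1)
    X4=cv2.triangulatePoints(np.c_[R1,t1],np.c_[R2,t2],u(a,K1,D1),u(b,K2,D2));return (X4[:3]/X4[3]).ravel().round(1)
c=lambda x,y:((x+.5)/4.5-.5+180,(y+.5)/4.5-.5+125)
print("hole",tri(c(270,192),(299.5,201)),"rear-corners",tri(c(90,230),(272,130)),tri(c(100,127),(315,127)),"stud top",tri(c(123,170),(293,155)))
P=cloud(f);print("wood",P[45,310],"table behind",P[100,290])
E
```

```text
base [[-147.3, -60.5], [-148.4, 65.7]]
plate [[-139.3, -15.8], [-142.6, 31.8], [-26.3, 42.4], [-22.3, -10.0]] [[-82.6, 12.1]]
hole [544.8 324.1  21.9] rear-corners [525.9 410.4  16. ] [574.8 406.9  19.3] stud top [549.7 384.6  56. ]
wood [582.55991107 493.14325343  -0.89140502] table behind [551.44814185 439.07948339   1.36321172]
```

{"method": "carry_out", "body": {
  "targets": [
    [[-0.022,0.036,0],[0,0,0],-1],
    [[0,0,0.055],[0,0,0],-1],
    [[0,0,0.055],[0,0,0],-1],
    [[0,0,0.055],[0,0,0],-1],
    [[0,0,0.055],[0,0,0],-1]
  ]
}}

```text
time: 3.15
eef_pos: [596.5, 333.7, 227.1]
eef_rot: [-2.369, -2.062, -0.001]
force: [-0.3, -0.1, 0.2]
finger_gap: -0.1
grasp_force: 0.0
```

{"method": "carry_out", "body": {
  "targets": [
    [[0,0,0.025],[0,0,0],-1],
    [[0,0,0.02],[0,0,0],-1],
    [[0,0,0],[0,0,0],-1],
    [[0,0,0],[0,0,0],-1]
  ]
}}

```text
time: 3.55
eef_pos: [597.4, 333.8, 193.6]
eef_rot: [2.371, 2.061, 0.003]
force: [0.2, 1.0, -0.2]
finger_gap: 0.1
grasp_force: 0.0
```

```bash
python3 go.py -72 39.5 16
```

```text
t 3.55 jig -73.3 63.1 tipz 20.6 F [ 0.2  1.  -0.2] gap 0.10258802335309773
turn units [ 0.013 -0.01   0.004]
shift units (after turn) [-0.0016 -0.0295  0.0057] mm [ -1.3 -23.6   4.6]
```

{"method": "carry_out", "body": {
  "targets": [
    [[0,0,0.0045],[0,0,0],-1],
    [[0,-0.006,0],[0,0,0],-1],
    [[0,-0.004,0],[0,0,0],-1],
    [[0,-0.004,0],[0,0,0],-1],
    [[0,-0.003,0],[0,0,0],-1]
  ]
}}

```text
time: 4.05
eef_pos: [582.9, 335.7, 189.5]
eef_rot: [-2.371, -2.061, -0.001]
force: [-0.5, 0.5, -0.6]
finger_gap: -0.3
grasp_force: 0.0
```

{"method": "carry_out", "body": {
  "targets": [
    [[0,-0.003,0],[0,0,0],-1],
    [[0,-0.003,0],[0,0,0],-1],
    [[0,-0.0025,0],[0,0,0],-1],
    [[0,-0.0025,0],[0,0,0],-1],
    [[0,0,0],[0,0,0],-1]
  ]
}}

```text
time: 4.55
eef_pos: [575.1, 336.1, 189.5]
eef_rot: [2.371, 2.059, 0.001]
force: [2.4, -1.5, 0.0]
finger_gap: 0.2
grasp_force: 1.5
```

```bash
python3 go.py -72 39.5 16; python3 - <<'E'
from station import *
import cv2,numpy as np
f=grab_frame("top");cv2.imwrite("pics/t2.png",cv2.resize(f["img"][115:235,170:350,::-1],None,fx=4,fy=4,interpolation=cv2.INTER_CUBIC));np.savez("t2.npz",**f)
E
```

```text
t 4.55 jig -72.5 40.7 tipz 16.5 F [ 2.4 -1.5  0. ] gap 0.23692232442138617
turn units [ 0.013  0.002 -0.004]
shift units (after turn) [-0.0007 -0.0015  0.0006] mm [-0.5 -1.2  0.5]
```

View pics/t2.png

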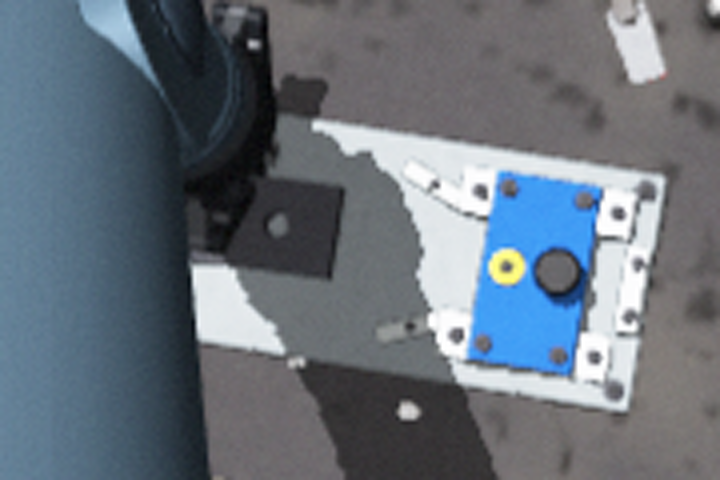

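The crop shows the plate's front corners at (345,187) and (331,278), and its hole at (277,224).

```bash
python3 - <<'E'
from h import *
f=dict(np.load("t2.npz"));O=np.array([524.7,270.0]);X=np.array([-.1395,-.9902]);Y=np.array([.9902,-.1395])
p=np.array([(345,187),(331,278),(277,224)],float);p=(p+.5)/4-.5+[170,115]
w=ray(f,p,24)[:,:2]-O;print(np.c_[w@X,w@Y].round(1))
E
```

```text
[[-24.   29.5]
 [-23.  -19.6]
 [-56.4   4.2]]
```

{"method": "carry_out", "body": {
  "targets": [
    [[0,-0.003,0],[0,0,0],-1],
    [[0,-0.003,0],[0,0,0],-1],
    [[0,0,0],[0,0,0],-1],
    [[0,0.02,0],[0,0,0],-1],
    [[0,0,-0.06],[0,0,0],-1]
  ]
}}

```text
time: 5.1
eef_pos: [580.7, 333.6, 226.2]
eef_rot: [-2.368, -2.058, 0.037]
force: [-1.0, -0.2, -0.9]
finger_gap: 0.1
grasp_force: 0.0
```

{"method": "carry_out", "body": {
  "targets": [
    [[0,0,-0.06],[0,0,0],-1],
    [[0.06,0,0],[0,0,0],-1],
    [[0.05,-0.035,0],[0,0,0],-1],
    [[0,-0.035,0],[0,0,0],-1],
    [[0,0,0],[0,0,0],-1]
  ]
}}

```text
time: 5.6
eef_pos: [534.4, 436.3, 282.7]
eef_rot: [-2.353, -2.069, 0.013]
force: [-0.3, -0.3, -0.5]
finger_gap: 0.3
grasp_force: 0.0
```

```bash
python3 go.py -168 0 17
```

```text
t 5.6 jig -166.1 -13.6 tipz 109.7 F [-0.3 -0.3 -0.5] gap 0.2884180948021561
turn units [-0.119  0.007  0.114]
shift units (after turn) [0.0024 0.0169 0.1159] mm [ 1.9 13.6 92.7]
```

{"method": "carry_out", "body": {
  "targets": [
    [[0.005,0.017,0],[-0.12,0,0.11],-1],
    [[0,0,0.05],[0,0,0],-1],
    [[0,0,0.045],[0,0,0],-1],
    [[0,0,0.017],[0,0,0],-1],
    [[0,0,0],[0,0,0],-1]
  ]
}}

```text
time: 6.1
eef_pos: [555.3, 430.9, 191.5]
eef_rot: [2.377, 2.043, -0.002]
force: [0.9, 0.2, 0.3]
finger_gap: 0.0
grasp_force: 0.0
```

```bash
python3 go.py -150 0 17; python3 - <<'E'
from station import *
import cv2,numpy as np
for n in("top","wrist"):
    f=grab_frame(n);np.savez(n+"3.npz",**f);a=f["img"][115:235,170:350,::-1] if n=="top" else f["img"][:,:,::-1]
    cv2.imwrite(f"pics/{n}3.png",cv2.resize(a,(480,320)))
a=cv2.imread("pics/top3.png");b=cv2.imread("pics/wrist3.png");cv2.imwrite("pics/b3.png",cv2.resize(np.vstack([a,b]),(480,600)) )
E
```

```text
t 6.1 jig -163.6 7.9 tipz 18.5 F [0.9 0.2 0.3] gap 0.015067361540758004
turn units [ 0.051  0.06  -0.109]
shift units (after turn) [-0.017  -0.0098  0.0019] mm [-13.6  -7.9   1.5]
```

View pics/b3.png

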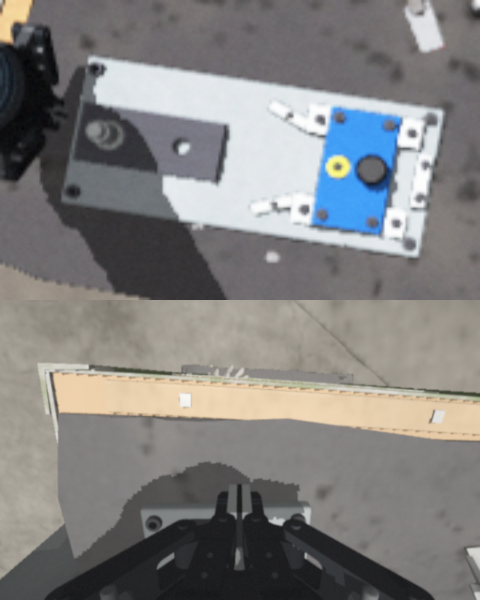

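The top half of the image shows the plate corners at (229,124), (221,182), (80,107) and (75,160), and the hole at (182,147). The plate now looks square and centred, and the tool is behind it.

```bash
python3 - <<'E'
from h import *
f=dict(np.load("top3.npz"));O=np.array([524.7,270.0]);X=np.array([-.1395,-.9902]);Y=np.array([.9902,-.1395])
p=np.array([(229,124),(221,182),(80,107),(75,160),(182,147)],float);p=p/[8/3,2.5]+[169.7,114.7]
w=ray(f,p,24)[:,:2]-O;print(np.c_[w@X,w@Y].round(1))
E
```

```text
[[ -23.5   23.3]
 [ -21.4  -26.6]
 [-144.    18.4]
 [-139.9  -27. ]
 [ -57.3   -2.2]]
```

{"method": "carry_out", "body": {
  "targets": [
    [[0,0,0],[0.05,0.06,-0.11],-1],
    [[0,-0.01,0],[0,0,0],-1],
    [[0,0,0],[0,0,0],-1],
    [[0,0,0],[0,0,0],-1]
  ]
}}

```text
time: 6.6
eef_pos: [549.3, 433.7, 196.3]
eef_rot: [2.37, 2.061, 0.016]
force: [0.7, -0.3, 1.1]
finger_gap: -0.1
grasp_force: 0.0
```

```bash
python3 go.py -150 0 17
```

```text
t 6.6 jig -165.5 1.5 tipz 23.3 F [ 0.7 -0.3  1.1] gap -0.0576607154932504
turn units [ 0.072 -0.073  0.01 ]
shift units (after turn) [-0.0194 -0.0019  0.0079] mm [-15.5  -1.5   6.3]
```

{"method": "carry_out", "body": {
  "targets": [
    [[0,-0.002,0.006],[0.05,-0.05,0],-1],
    [[0,0,0],[0,0,0],-1],
    [[0,0,0],[0,0,0],-1],
    [[0,0,0],[0,0,0],-1],
    [[0,0,0],[0,0,0],-1]
  ]
}}

```text
time: 7.1
eef_pos: [548.3, 433.2, 190.6]
eef_rot: [2.371, 2.06, 0.003]
force: [1.1, 0.1, 0.6]
finger_gap: -0.2
grasp_force: 0.0
```

```bash
python3 go.py -150 -1 17
```

```text
t 7.1 jig -164.9 0.6 tipz 17.6 F [1.1 0.1 0.6] gap -0.15273249858769775
turn units [ 0.022 -0.009 -0.001]
shift units (after turn) [-0.0186 -0.002   0.0007] mm [-14.9  -1.6   0.6]
```

{"method": "carry_out", "body": {
  "targets": [
    [[-0.0075,-0.002,0],[0,0,0],-1],
    [[-0.0075,0,0],[0,0,0],-1],
    [[-0.0075,0,0],[0,0,0],-1],
    [[-0.0075,0,0],[0,0,0],-1],
    [[-0.0075,0,0],[0,0,0],-1]
  ]
}}

```text
time: 7.6
eef_pos: [542.1, 404.0, 190.7]
eef_rot: [2.371, 2.061, 0.005]
force: [-0.4, 1.7, -1.2]
finger_gap: -0.4
grasp_force: 1.3
```

{"method": "carry_out", "body": {
  "targets": [
    [[-0.0075,0,0],[0,0,0],-1],
    [[-0.0075,0,0],[0,0,0],-1],
    [[-0.0075,0,0],[0,0,0],-1],
    [[-0.0075,0,0],[0,0,0],-1],
    [[-0.0075,0,0],[0,0,0],-1]
  ]
}}

```text
time: 8.1
eef_pos: [538.2, 373.6, 190.6]
eef_rot: [2.371, 2.06, 0.004]
force: [0.2, 2.5, -1.0]
finger_gap: 0.0
grasp_force: 1.4
```

```bash
python3 go.py 3 -1 17;  python3 - <<'E'
from station import *
import cv2,numpy as np
f=grab_frame("top");cv2.imwrite("pics/t4.png",cv2.resize(f["img"][115:235,170:350,::-1],None,fx=4,fy=4,interpolation=cv2.INTER_CUBIC));np.savez("t4.npz",**f)
E
```

```text
t 8.1 jig -104.5 -1.1 tipz 17.6 F [ 0.2  2.5 -1. ] gap 0.017257076147364752
turn units [ 0.021 -0.011 -0.   ]
shift units (after turn) [-1.344e-01  1.000e-04  8.000e-04] mm [-1.075e+02  1.000e-01  6.000e-01]
```

View pics/t4.png

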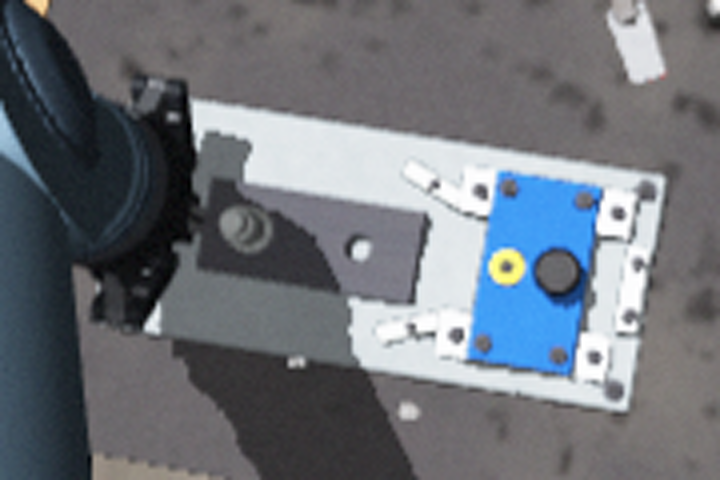

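The plate's front corners (428,212) and (414,302) are square and centred between the flares, whose tips are at (408,168) and (380,330). I'll keep pushing.

{"method": "carry_out", "body": {
  "targets": [
    [[-0.0075,0,0],[0,0,0],-1],
    [[-0.0075,0,0],[0,0,0],-1],
    [[-0.0075,0,0],[0,0,0],-1],
    [[-0.0075,0,0],[0,0,0],-1],
    [[-0.0075,0,0],[0,0,0],-1]
  ]
}}

```text
time: 8.65
eef_pos: [534.1, 344.1, 190.7]
eef_rot: [2.371, 2.06, 0.004]
force: [0.4, 4.0, -0.6]
finger_gap: 0.1
grasp_force: 1.7
```

{"method": "carry_out", "body": {
  "targets": [
    [[-0.0075,0,0],[0,0,0],-1],
    [[-0.0075,0,0],[0,0,0],-1],
    [[-0.0075,0,0],[0,0,0],-1],
    [[-0.0075,0,0],[0,0,0],-1],
    [[-0.0075,0,0],[0,0,0],-1]
  ]
}}

```text
time: 9.15
eef_pos: [529.9, 314.4, 190.7]
eef_rot: [2.371, 2.06, 0.004]
force: [1.1, 3.5, 1.0]
finger_gap: 0.1
grasp_force: 1.9
```

```bash
python3 go.py 3 -1 17
```

```text
t 9.15 jig -44.7 -1.1 tipz 17.7 F [1.1 3.5 1. ] gap 0.08451840990765853
turn units [ 0.023 -0.014  0.001]
shift units (after turn) [-0.0596  0.0001  0.0008] mm [-47.7   0.1   0.7]
```

Going well. The last 48 mm go slower, and I'll watch for the force to rise.

{"method": "carry_out", "body": {
  "targets": [
    [[-0.0065,0,0],[0,0,0],-1],
    [[-0.0065,0,0],[0,0,0],-1],
    [[-0.0065,0,0],[0,0,0],-1],
    [[-0.0065,0,0],[0,0,0],-1],
    [[-0.0065,0,0],[0,0,0],-1]
  ]
}}

```text
time: 9.65
eef_pos: [526.2, 288.8, 190.6]
eef_rot: [2.37, 2.06, 0.004]
force: [0.7, 4.1, 1.3]
finger_gap: 0.1
grasp_force: 2.2
```

{"method": "carry_out", "body": {
  "targets": [
    [[-0.005,0,0],[0,0,0],-1],
    [[-0.005,0,0],[0,0,0],-1],
    [[-0.004,0,0],[0,0,0],-1],
    [[-0.003,0,0],[0,0,0],-1],
    [[-0.002,0,0],[0,0,0],-1]
  ]
}}

```text
time: 10.15
eef_pos: [524.2, 273.9, 190.6]
eef_rot: [2.371, 2.06, 0.004]
force: [0.8, 5.0, 3.4]
finger_gap: -0.1
grasp_force: 2.5
```

```bash
python3 go.py 3 -1 17
```

```text
t 10.15 jig -3.8 -1.1 tipz 17.6 F [0.8 5.  3.4] gap -0.11862879354010361
turn units [ 0.023 -0.014  0.   ]
shift units (after turn) [-0.0085  0.0001  0.0007] mm [-6.8  0.1  0.6]
```

{"method": "carry_out", "body": {
  "targets": [
    [[-0.002,0,0],[0,0,0],-1],
    [[-0.002,0,0],[0,0,0],-1],
    [[-0.002,0,0],[0,0,0],-1]
  ]
}}

```text
time: 10.45
eef_pos: [523.5, 269.5, 190.6]
eef_rot: [2.37, 2.061, 0.005]
force: [0.8, 5.3, 2.0]
finger_gap: -0.1
grasp_force: 2.5
```

{"method": "carry_out", "body": {
  "targets": [
    [[-0.002,0,0],[0,0,0],-1],
    [[-0.002,0,0],[0,0,0],-1]
  ]
}}

```text
time: 10.65
eef_pos: [523.1, 266.3, 190.6]
eef_rot: [2.37, 2.061, 0.004]
force: [0.7, 4.6, 2.6]
finger_gap: 0.0
grasp_force: 2.5
```

```bash
python3 go.py 3 -1 17
```

```text
t 10.65 jig 3.9 -1.1 tipz 17.6 F [0.7 4.6 2.6] gap 0.04318886619374311
turn units [ 0.024 -0.016  0.005]
shift units (after turn) [0.0011 0.0001 0.0008] mm [0.9 0.1 0.6]
```

Not at the stop yet; continuing in small steps until the force jumps.

{"method": "carry_out", "body": {
  "targets": [
    [[-0.002,0,0],[0,0,0],-1],
    [[0,0,0],[0,0,0],-1]
  ]
}}

```text
time: 10.85
eef_pos: [522.9, 265.2, 190.6]
eef_rot: [2.37, 2.061, 0.006]
force: [1.2, 6.0, 1.0]
finger_gap: 0.3
grasp_force: 2.9
```

{"method": "carry_out", "body": {
  "targets": [
    [[-0.002,0,0],[0,0,0],-1],
    [[0,0,0],[0,0,0],-1]
  ]
}}

```text
time: 11.05
eef_pos: [522.7, 264.9, 190.7]
eef_rot: [-2.37, -2.062, -0.009]
force: [1.8, 7.1, 0.5]
finger_gap: 0.1
grasp_force: 3.9
```

{"method": "carry_out", "body": {
  "targets": [
    [[-0.002,0,0],[0,0,0],-1],
    [[0,0,0],[0,0,0],-1]
  ]
}}

```text
time: 11.25
eef_pos: [522.5, 264.5, 190.8]
eef_rot: [-2.368, -2.063, -0.012]
force: [2.1, 10.0, -2.7]
finger_gap: -0.2
grasp_force: 4.9
```

The force is rising and the motion has stalled at jig x≈5.6, beyond the expected 3, so this is the stop. One more firm press, then I'll back off and check.

{"method": "carry_out", "body": {
  "targets": [
    [[-0.003,0,0],[0,0,0],-1],
    [[-0.003,0,0],[0,0,0],-1],
    [[0,0,0],[0,0,0],-1],
    [[0,0,0],[0,0,0],-1]
  ]
}}

```text
time: 11.65
eef_pos: [522.0, 263.4, 191.5]
eef_rot: [-2.364, -2.064, -0.021]
force: [3.0, 14.2, -2.0]
finger_gap: -0.1
grasp_force: 7.5
```

{"method": "carry_out", "body": {
  "targets": [
    [[0.01,0,0],[0,0,0],-1],
    [[0.02,0,0],[0,0,0],-1],
    [[0.03,0,0],[0,0,0],-1],
    [[0,0,-0.05],[0,0,0],-1],
    [[0,0,-0.06],[0,0,0],-1]
  ]
}}

```text
time: 12.15
eef_pos: [526.1, 302.7, 274.6]
eef_rot: [2.369, 2.06, -0.018]
force: [1.0, -0.5, 0.9]
finger_gap: -0.3
grasp_force: 0.0
```

{"method": "carry_out", "body": {
  "targets": [
    [[0.06,0,0],[0,0,0],-1],
    [[0.06,0,0],[0,0,0],-1],
    [[0,0,0],[0,0,0],-1]
  ]
}}

```text
time: 12.45
eef_pos: [539.1, 406.8, 277.9]
eef_rot: [-2.36, -2.07, -0.005]
force: [-1.7, 0.7, -0.0]
finger_gap: 0.3
grasp_force: 0.0
```

```bash
python3 go.py 98 0 100;  python3 - <<'E'
from station import *
import cv2,numpy as np
f=grab_frame("top");cv2.imwrite("pics/t5.png",cv2.resize(f["img"][115:235,170:350,::-1],None,fx=4,fy=4,interpolation=cv2.INTER_CUBIC));np.savez("t5.npz",**f)
E
```

```text
t 12.45 jig -137.5 -4.8 tipz 104.9 F [-1.7  0.7 -0. ] gap 0.2538236464681874
turn units [ 0.003 -0.042  0.092]
shift units (after turn) [-0.2943  0.006   0.0062] mm [-235.5    4.8    4.9]
```

View pics/t5.png

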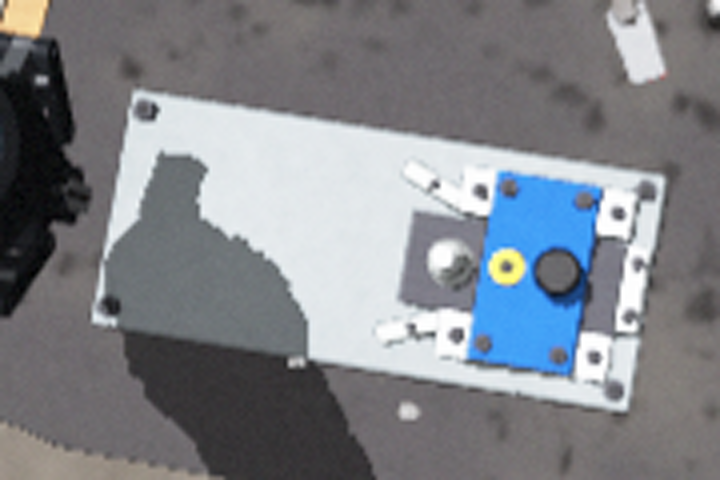

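The plate's front is flush with the end stop (edge near (622,285)), with its rear at (415,212)–(400,300) and the knob centred at (558,271).

```bash
python3 - <<'E'
from h import *
f=dict(np.load("t5.npz"));O=np.array([524.7,270.0]);X=np.array([-.1395,-.9902]);Y=np.array([.9902,-.1395])
for z,c in((24,[(415,212),(400,300)]),(74,[(558,271)])):
    w=ray(f,(np.array(c,float)+.5)/4-.5+[170,115],z)[:,:2]-O;print(z,np.c_[w@X,w@Y].round(1))
E
```

```text
24 [[ 15.2  22.4]
 [ 15.2 -25.2]]
74 [[98.4  0.3]]
```

{"method": "carry_out", "body": {
  "targets": [
    [[-0.055,0.002,0],[0,0,0.05],-1],
    [[-0.055,0.002,0],[0,0,0],-1],
    [[-0.055,0.002,0],[0,0,0],-1],
    [[-0.055,0,0],[0,0,0],-1],
    [[-0.055,0,0],[0,0,0],-1]
  ]
}}

```text
time: 13.0
eef_pos: [513.4, 175.7, 277.1]
eef_rot: [2.379, 2.05, -0.005]
force: [1.1, -0.3, -0.8]
finger_gap: 0.0
grasp_force: 0.0
```

{"method": "carry_out", "body": {
  "targets": [
    [[-0.019,0,0],[0,0,0],-1],
    [[0,0,0],[0,0,0],-1],
    [[0,0,0],[0,0,0],-1],
    [[0,0,0],[0,0,0],-1]
  ]
}}

```text
time: 13.4
eef_pos: [512.5, 167.6, 278.2]
eef_rot: [2.373, 2.058, 0.004]
force: [-0.2, -0.1, 0.1]
finger_gap: 0.0
grasp_force: 0.0
```

```bash
python3 go.py 98 0 80
```

```text
t 13.4 jig 103.1 2.2 tipz 105.2 F [-0.2 -0.1  0.1] gap 0.0015495722638171941
turn units [ 0.018 -0.014 -0.02 ]
shift units (after turn) [ 0.0063 -0.0028  0.0315] mm [ 5.1 -2.2 25.2]
```

The rear edge is at 15, where 14 is expected, so the plate is home. Next I'll centre over the knob and press.

{"method": "carry_out", "body": {
  "targets": [
    [[0.006,-0.003,0.01],[0,0,0],-1],
    [[0,0,0.01],[0,0,0],-1],
    [[0,0,0.01],[0,0,0],-1],
    [[0,0,0],[0,0,0],-1],
    [[0,0,0],[0,0,0],-1]
  ]
}}

```text
time: 13.9
eef_pos: [510.7, 170.6, 253.7]
eef_rot: [2.376, 2.054, 0.001]
force: [-0.5, 0.1, 0.3]
finger_gap: 0.0
grasp_force: 0.0
```

```bash
python3 go.py 98 0 58
```

```text
t 13.9 jig 100.4 0.0 tipz 80.7 F [-0.5  0.1  0.3] gap 0.023594501100465813
turn units [ 0.011  0.    -0.049]
shift units (after turn) [ 0.003  -0.      0.0284] mm [ 2.4 -0.  22.7]
```

{"method": "carry_out", "body": {
  "targets": [
    [[0.003,0,0.004],[0,0,0],-1],
    [[0,0,0.004],[0,0,0],-1],
    [[0,0,0.004],[0,0,0],-1],
    [[0,0,0.004],[0,0,0],-1],
    [[0,0,0.003],[0,0,0],-1]
  ]
}}

```text
time: 14.4
eef_pos: [511.6, 173.3, 239.3]
eef_rot: [2.376, 2.054, 0.005]
force: [-0.3, 0.5, 2.3]
finger_gap: 0.3
grasp_force: 1.3
```

{"method": "carry_out", "body": {
  "targets": [
    [[0,0,0.003],[0,0,0],-1],
    [[0,0,0.003],[0,0,0],-1],
    [[0,0,0.003],[0,0,0],-1],
    [[0,0,0],[0,0,0],-1],
    [[0,0,0],[0,0,0],-1]
  ]
}}

```text
time: 14.9
eef_pos: [511.2, 172.7, 231.6]
eef_rot: [2.376, 2.054, 0.002]
force: [0.3, 0.4, 0.1]
finger_gap: -0.2
grasp_force: 0.3
```

```bash
python3 go.py 98 0 58
```

```text
t 14.9 jig 98.2 0.2 tipz 58.6 F [0.3 0.4 0.1] gap -0.17934798261025653
turn units [ 0.016 -0.003 -0.051]
shift units (after turn) [ 0.0002 -0.0002  0.0008] mm [ 0.2 -0.2  0.6]
```

The pin passed the plate top and is now at a knob height of about 58.6. I'll press to a firm stop.

{"method": "carry_out", "body": {
  "targets": [
    [[0,0,0.002],[0,0,0],-1],
    [[0,0,0],[0,0,0],-1]
  ]
}}

```text
time: 15.1
eef_pos: [511.4, 172.7, 231.5]
eef_rot: [-2.377, -2.054, -0.001]
force: [-2.8, 0.5, 9.7]
finger_gap: 0.3
grasp_force: 5.0
```

{"method": "carry_out", "body": {
  "targets": [
    [[0,0,0.002],[0,0,0],-1],
    [[0,0,0.001],[0,0,0],-1],
    [[0,0,0],[0,0,0],-1],
    [[0,0,0],[0,0,0],-1]
  ]
}}

```text
time: 15.5
eef_pos: [511.7, 172.5, 231.3]
eef_rot: [-2.376, -2.053, -0.001]
force: [-7.3, -1.4, 24.5]
finger_gap: 0.2
grasp_force: 12.3
```

Hard stop at 58.3, so the shoulder is on the bush. Retreating straight up.

{"method": "carry_out", "body": {
  "targets": [
    [[0,0,-0.01],[0,0,0],-1],
    [[0,0,-0.03],[0,0,0],-1],
    [[0,0,-0.06],[0,0,0],-1],
    [[0,0,-0.06],[0,0,0],-1],
    [[0,0,0],[0,0,0],-1]
  ]
}}

```text
time: 16.0
eef_pos: [514.0, 172.9, 362.7]
eef_rot: [2.374, 2.051, 0.024]
force: [1.2, 0.4, 0.3]
finger_gap: -0.1
grasp_force: 0.0
```

{"method": "carry_out", "body": {
  "targets": [
    [[0.06,0,0],[0,0,0],-1],
    [[0.06,0,0],[0,0,0],-1],
    [[0.06,0,0],[0,0,0],-1],
    [[0.06,0,0],[0,0,0],-1],
    [[0,0,0],[0,0,0],-1]
  ]
}}

```text
time: 16.5
eef_pos: [535.8, 372.5, 354.3]
eef_rot: [-2.361, -2.067, -0.005]
force: [-0.9, -0.2, -0.1]
finger_gap: -0.4
grasp_force: 0.0
```

```bash
python3 - <<'E'
from station import *
from h import *
f=grab_frame("scene");P=cloud(f);q=P.reshape(-1,3);m=np.linalg.norm(q[:,:2]-[511,173],axis=1)<9
print("knob top z",np.nanpercentile(q[m,2],[50,90,98]))
f=grab_frame("top");P=cloud(f).reshape(-1,3);m=np.linalg.norm(P[:,:2]-[511,173],axis=1)<8;print(np.nanpercentile(P[m,2],[20,50,90]))
print(get_state()["force"],get_state()["time"])
E
```

```text
knob top z [56.37238958 57.91156095 57.99762786]
[56.7472661  57.95262816 60.2225073 ]
[ 0.47136022 -0.56835908 -0.18256988] 16.6
```

The knob top reads 58 mm in both views, so the pin is fully down.

```bash
python3 -c "
from station import *
print(close_job())"
```

```text
the job is handed in; nothing more can be done
None
```

The axle plate is home against the end stop and the locating pin is fully down (knob top measures 58 mm in two views); the job was handed in after about 17 s, but no verdict came back.

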